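Turn the photometer standard and hold the slide at the index

TASK

The dark reading with the blank sides of the amber glass standard in the light path is done. Lift the standard out of the photometer's well, give it a quarter turn so that its two amber windows lie in the light path (the yellow line on its cap in line with the yellow marks beside the well) and seat it fully home again; only then pull the spring-return slide at the front out by its black grip until its pointer stands on the red index, and keep it there: finish while still gripping it, because the slide springs shut when let go. Leave the index and the other things on the bench as they are.

Things in the scene. Friction and masses are not known exactly. Their poses are not given: they have to be found in the camera images.
- photometer: Bench photometer, fixed: cream lamp housing at its right (-y), black cell block in the middle, cream detector housing at its left, tops 70 to 72 mm above the bench, base plate 136 (x) x 196 (y) mm. Origin: centre of its underside. Front is its -x side, toward the robot; z up. The light path runs along its y through the well. Lamp housing's front face, where the slide comes out, at x = -62 mm.
- well_floor (a point): Centre of the well's floor, 27 mm above the bench; axes as the photometer's. The well is 27 x 27 mm, square to these axes, 45 mm deep, with a 4 mm lead-in chamfer; its mouth is in the flat top of the cell block, 72 mm above the bench. Yellow marks beside the mouth lie along the light path (y).
- standard: Check standard, a square column 25 x 25 x 78 mm, 0.12 kg, black with grey cap. Origin: centre of its underside; z up. Amber windows on its +y and -y sides, +x and -x blank; the yellow line on the cap runs along its y. Starts in the well, 33 mm standing out, windows a quarter turn off the light path; grip it on any flat sides. Right when its y lies along the photometer's y, either way round.
- slide_grip (a point): Upright black plate on the slide's end, 12 mm thick (photometer x), 26 wide (y), 52 tall, its top 85 mm above the bench. The point: mid-plate, 65 mm above the bench, 20 mm below the top, 17 mm above the axis of the 8 mm rod; axes as the photometer's. At home 40 mm of room between its back and the lamp housing; in that gap only the rod and a bushing 22 mm across, so a finger fits above the rod.
- slide (a joint): Pull of the slide in m: 0 home (shut), grows as it is pulled straight out along the photometer's -x, stop at 0.055. The spring pulls it back with about 4 N at home, rising by 1.1 N per cm (about 8 N at 40 mm).
- pointer (a point): Tip of the white pointer with a red line, fixed to the grip plate's right (-y) side, over the scale arm; moves with the slide. Axes as the photometer's.
- index_line (a point): White line in the middle of the red index clip (7 mm wide along x) on the scale arm, an aluminium strip 33 mm right (-y) of the slide, 40 mm above the bench. It marks where the pointer must stand: 20 to 42 mm out from the pointer's home place, different each time. Axes as the photometer's; the pointer is right when both have the same x in these axes.
- timer: White bench timer with coloured keys, 62 x 66 x 20 mm, loose; to be left alone. Origin: centre of its underside.
- petri_dish: Round petri dish, 61 mm across, 15 mm high, loose; to be left alone. Origin: centre of its underside.
- small_bottle: Small white bottle with yellow cap, 40 mm across, 75 mm high, loose; to be left alone. Origin: centre of its underside.

How it is judged:
On the way, in this order (a step that is already met when the one before it is completed fails the run):
1. the standard is lifted clear of the well (z of standard in the frame of well_floor above 0.046 m), for 0.05 s.
2. the standard is seated fully home with its amber windows in the light path, let go, with the slide still home (z of standard in the frame of well_floor between -0.004 and 0.004 m and horizontal distance between standard and well_floor below 0.004 m and angle between standard's own z axis and vertical below 0.08 rad and angle between the y axis of standard and the y axis of photometer, either way round below 0.15 rad and contact force between the fingers and standard below 0.1 N and value of joint slide below 0.005 m), for 0.2 s.
3. the slide is gripped and pulled out until the pointer stands on the red index (z of standard in the frame of well_floor between -0.004 and 0.004 m and horizontal distance between standard and well_floor below 0.004 m and angle between standard's own z axis and vertical below 0.08 rad and angle between the y axis of standard and the y axis of photometer, either way round below 0.15 rad and x of pointer in the frame of index_line between -0.0035 and 0.0035 m and contact force between the fingers and slide above 1.5 N), for 0.3 s.
At the end, for the whole second after the job is handed in: Standard fully home in the well (within 4 mm), upright, windows within 0.15 rad of the light path, not touched; pointer at rest within 3.5 mm of the index line, the fingers still holding the grip (over 1.5 N); index not shifted (4 mm) (all of step 3 and contact force between the fingers and standard below 0.1 N and velocity of joint slide between -0.01 and 0.01 m/s and distance of index_line from where it was at the start of the episode below 0.004 m); the arm keeps its last pose, push and grip.
It fails at once if the slide is pulled open while the standard is not seated in the well with its windows in the light path (value of joint slide above 0.01 m and not (z of standard in the frame of well_floor between -0.004 and 0.004 m and horizontal distance between standard and well_floor below 0.004 m and angle between standard's own z axis and vertical below 0.08 rad and angle between the y axis of standard and the y axis of photometer, either way round below 0.15 rad)).
It fails at once if the red index is shifted (distance of index_line from where it was at the start of the episode above 0.004 m).
It fails at once if the timer, the petri dish or the small bottle is disturbed (distance of any of timer, petri_dish, small_bottle from where it was at the start of the episode above 0.02 m).
It also fails if it takes over 56 s, if anything falls off the work surface, if the arm or the gripper's body presses on something with over 40 N, if the wrist force passes 120 N, or if a joint passes its speed limit or range.

ROBOT

A 7-joint arm with a two-finger parallel gripper is mounted at the origin on a cart in front of the work surface, level with it; the furniture and walls round the work are solid. World frame = base frame: x ahead of the robot, y to its left, z up, the work surface at z = 0. Lengths are in m, angles in rad, forces in N, time in s.
With the tool pointing down it reaches from about 0.425 to 0.875 m from the base axis. Payload 4.7 kg.
Tool frame: the origin (TCP) lies midway between the tips of the shut fingers; the grasp point (between the pads) lies 19 mm behind it; z points along the fingers, y is the line along which they close (so a half turn about z gives the same grasp; the last joint's range is limited). The gripper opens to 87 mm and grips with 3 to 60 N. Pads are 19 mm wide; open, the fingers measure 117 mm over their backs; the gripper's body (75 mm by 190 mm) begins 51 mm behind the grasp point.
Start: joints at [-1.316, 0.321, -0.07, 1.45, 0.023, 1.371, -0.057], TCP at [0.155, 0.631, 0.223] pointing down, gripper open.
Joint ranges: [-2.86, 2.86], [-0.3, 2.09], [-1.38, 1.24], [0.06, 2.45], [-1.56, 4.7], [0.09, 2.05], [-2.69, 2.69]. Speed limits (rad/s): [2.57, 2.57, 3.14, 3.14, 3.14, 3.14, 3.14].

INTERFACE

Orientations are given as a rotation vector (axis times angle).
In Python, from bench import ctrl, optics gives the robot as it stands (ctrl), with the cameras (optics).
- The arm moves only by the tool jog_arm, called after "Call:" in YAML: its name, and indented under it one key for each argument. Schema: {"type":"object","properties":{"ticks":{"type":"array","items":{"type":"array","items":{"type":"array","items":{"type":"number"},"minItems":5,"maxItems":5},"minItems":1,"maxItems":20},"minItems":1,"maxItems":1},"force":{"type":"number"},"only":{"type":"string"},"quiet":{"type":"boolean"},"lines":{"type":"string"}},"required":["ticks"],"additionalProperties":false}. ticks is a list that holds a single list of rows (three levels of brackets), with 1 to 20 rows, each of 5 numbers: dx, dy, dz in normalised numbers (1 is 0.8 m), then a turn about the tool's z in parts of the range, where 1.0 means pi rad, then the opening from 0.0 (shut) to 1.0 (fully open); each row is the pose to reach, as a shift and turn from the pose commanded when the call began, along the tool's axes at that moment; what a row does not reach only later rows make up. A row lasts 1/10 s, in which the tool goes at most 0.05 m and 0.15 rad, less where a joint would pass 70% of its speed; a pose out of reach is approached as far as the arm can. The fingers move at their own pace and stop on an object; force is the grip in N (left out, the last holds). Time passes only in rows, so rows that do not move let the fingers close. The tool returns the time, the measured TCP pose, the force, the opening and the grip force at its end. only (a regular expression) keeps the lines of the reply that match it, lines (a string "A,B") keeps lines A to B, and quiet returns only ok. No shift or turn number may pass 1 either way. Input that does not fit is refused with a message, and nothing moves.
- ctrl.get_state(): the state, without advancing time (a new reading comes with each control period).
- optics.get_image(name): name is "side" or "top"; returns the picture (420x560x3 uint8, red, green, blue); there is no depth.
- optics.camera_model(name): a dict with "vertical_fov" (degrees; the focal length in pixels is half the picture's height over the tangent of half this angle, whatever the lens; pixels are square), "cx", "cy" (the principal point, pixels), "rvec" (rotation vector, rad) and "tvec" (3), from world to camera coordinates, as OpenCV has them. Camera axes: x right, y down, z forward; pixel columns grow to the right and rows downward; lengths in m; the calibration is good to about 2 mm. A picture is of the moment at which its call begins. camera_model takes no time and is no camera call.
- ctrl.close_job(): hands the job in; it is judged then, once.
The state is a dict: "time": time; "joint_positions": joint angles; "qd": joint speeds; "joint_torque": joint torques, N m; "position": TCP position; "tool_rot": TCP orientation; "ft_force": force on the tool from outside, world axes, zero at the start; "torque": the same for the moment, N m; "grip_width": opening from 0.0 (shut) to 1.0 (fully open); "grip_force": force on a finger pad.
Only numpy, scipy, OpenCV 4.12 (cv2) and the standard library are available. Lean on these libraries where they do the work, as an engineer would, in place of code of your own. Each camera call takes 0.05 s, during which the arm holds its last target. There are 200 camera calls.

## Working session

There is one attempt and no reset: what is moved stays moved. The work goes in short steps, Python scripts to look and compute and a tool call to move; the robot and the scene stay as the last step left them, time stands still between calls to the robot, and variables do not carry over. Pictures are saved under pics/ and viewed, at most 10 in all, crops included, and the job is handed in when it is done.

```bash
ls; mkdir -p pics
```

Create h.py:
```python
from bench import ctrl, optics
import numpy as np, cv2
def cam(n):
    m=optics.camera_model(n); f=210/np.tan(np.radians(m["vertical_fov"])/2)
    K=np.array([[f,0,m["cx"]],[0,f,m["cy"]],[0,0,1]]); return K,cv2.Rodrigues(np.array(m["rvec"],float))[0],np.array(m["tvec"],float)
def proj(n,p):
    K,R,t=cam(n); q=K@(R@np.array(p,float)+t); return q[:2]/q[2]
def ray(n,uv):
    K,R,t=cam(n); d=R.T@np.linalg.inv(K)@np.array([uv[0],uv[1],1.]); return -R.T@t,d/np.linalg.norm(d)
def atz(n,uv,z):
    c,d=ray(n,uv); return c+d*(z-c[2])/d[2]
def tri(a,b):
    c1,d1=ray("top",a); c2,d2=ray("side",b)
    s=np.linalg.lstsq(np.c_[d1,-d2],c2-c1,rcond=None)[0]; p,q=c1+d1*s[0],c2+d2*s[1]
    return (p+q)/2,np.linalg.norm(p-q)
def shot(n,f,crop=None,k=1):
    im=optics.get_image(n); cv2.imwrite("pics/raw_"+f,im[:,:,::-1])
    if crop: x0,y0,x1,y1=crop; im=im[y0:y1,x0:x1]
    im=cv2.resize(im,None,fx=k,fy=k,interpolation=cv2.INTER_CUBIC); cv2.imwrite("pics/"+f,im[:,:,::-1])
```

Run:
```python
from h import *
for n in("top","side"):
    shot(n,n+"0.png",None,1.4); K,R,t=cam(n); print(n,K[0,0],K[:2,2],-R.T@t,R[2]); print(optics.camera_model(n))
s=ctrl.get_state();print(s["time"],s["position"],s["tool_rot"],s["ft_force"],s["grip_width"])
```

```text
bench.py
pics
top 474.24111650589026 [281.22889723 202.0573108 ] [ 0.52070842 -0.05335393  1.25112463] [ 0.10205774  0.02487666 -0.99446738]
{'vertical_fov': 47.768744206477095, 'cx': 281.2288972280724, 'cy': 202.05731079960168, 'rvec': array([ 2.14154906, -2.17195408,  0.08249355]), 'tvec': array([-0.01377115,  0.64600229,  1.19238758])}
side 429.40356124366326 [269.97579124 208.78007508] [ 0.52234943 -0.77806123  0.65230468] [ 0.12444002  0.77801535 -0.6157977 ]
{'vertical_fov': 52.12193079750149, 'cx': 269.9757912414273, 'cy': 208.78007507798412, 'rvec': array([ 2.23097727, -0.15044621,  0.09937716]), 'tvec': array([-0.64068921,  0.07632943,  0.94203013])}
0.1 [0.15498014 0.630754   0.22155711] [-3.77302258e-01 -3.11875659e+00  2.66376365e-03] [-0.19768894  0.29183026 -0.59568107] 0.9993411908145723
```

View pics/top0.png

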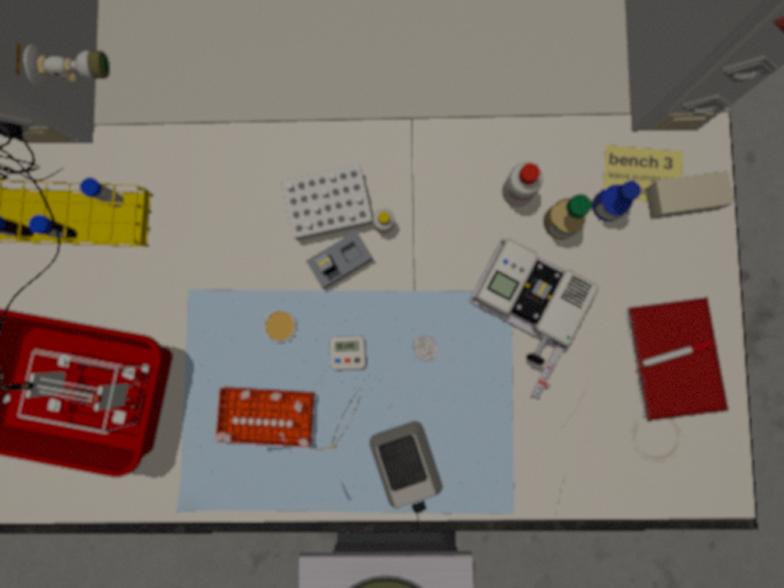

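View pics/side0.png

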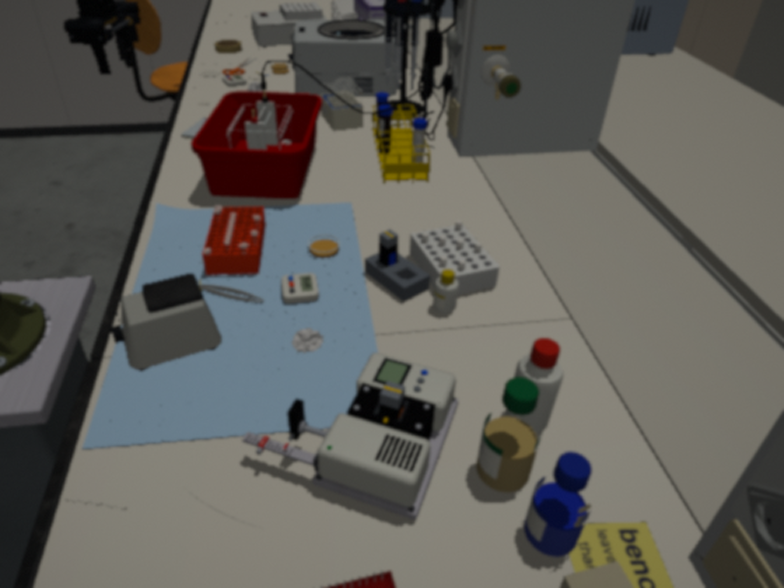

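The top view shows the photometer at about (535,290) in the 1.4x picture, the slide grip at (538,357) and the index at (543,382). The side view shows the standard at (392,398), the grip plate at (296,418) and the index at (264,441). I'll enlarge both.

Run:
```python
from h import *
for n,c in(("top",(330,165,430,290)),("side",(170,245,330,365))):
    im=cv2.imread(f"pics/raw_{n}0.png"); x0,y0,x1,y1=c
    k=4.8 if n=="top" else 5
    im=cv2.resize(im[y0:y1,x0:x1],None,fx=k,fy=k,interpolation=cv2.INTER_CUBIC)
    for i in range(x0,x1,10):
        cv2.line(im,(int((i-x0)*k),0),(int((i-x0)*k),4 if i%50 else 12),(0,0,255),1); cv2.putText(im,str(i),(int((i-x0)*k),20),0,.33,(0,0,255))
    for i in range(y0,y1,10):
        j=-(-i//10)*10; cv2.line(im,(0,int((j-y0)*k)),(5,int((j-y0)*k)),(0,0,255),1); cv2.putText(im,str(j),(6,int((j-y0)*k)+4),0,.33,(0,0,255))
    cv2.imwrite(f"pics/{n}0c.png",im)
```

```text
(no output)
```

View pics/top0c.png

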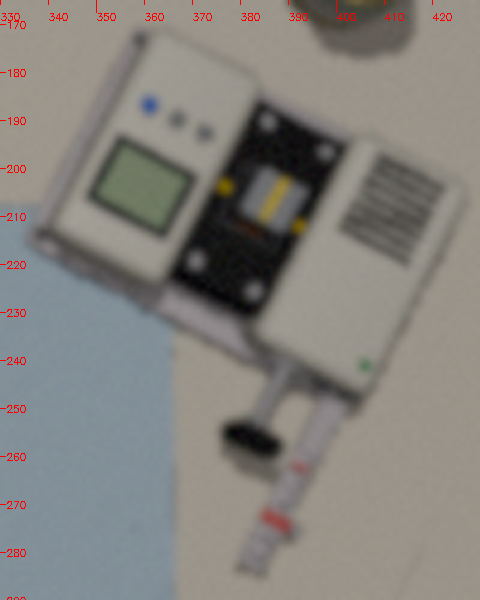

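View pics/side0c.png

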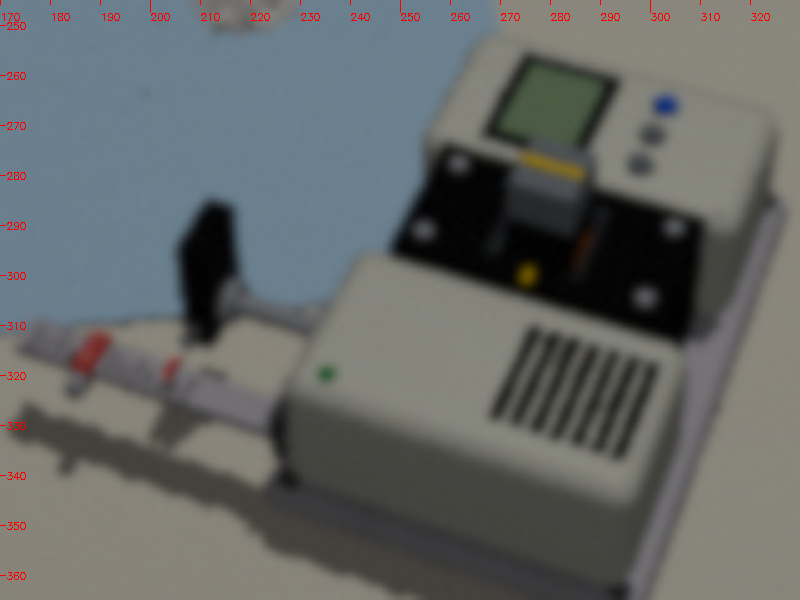

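Top view, full pixels: screws at (370.8,219.4), (382.9,225.6), (385.6,190.4) and (397.7,196.7); cap at (387.3,206.7), pointer at (392.7,262.3), index at (387.9,273.5), plate top at about (382,255). The side view shows the same screws at (261.8,277.6), (254.8,290.8), (304.8,290.6) and (299,304.4), the cap at (280.4,277.6), the pointer at (204.2,319) and the index at (188.2,315.4).

Run:
```python
from h import *
np.set_printoptions(precision=4,suppress=True)
T=dict(fd=((370.8,219.4),(261.8,277.6)),fl=((382.9,225.6),(254.8,290.8)),bd=((385.6,190.4),(304.8,290.6)),bl=((397.7,196.7),(299,304.4)),
ml=((392.3,212.1),(275.6,300)),cap=((387.3,206.7),(280.4,277.6)),ptr=((392.7,262.3),(204.2,319.)),idx=((387.9,273.5),(188.2,315.4)),plate=((382.3,254.5),(213.,286.5)))
P={}
for k,(a,b) in T.items(): P[k],e=tri(a,b); print(k,P[k],round(e,4))
ax=(P['bd']+P['bl']-P['fd']-P['fl'])[:2]; ay=(P['fd']+P['bd']-P['fl']-P['bl'])[:2]
print(np.linalg.norm(ax)/2,np.linalg.norm(ay)/2,np.degrees(np.arctan2(ax[1],ax[0])),np.degrees(np.arctan2(-ay[0],ay[1])))
for a,b,z in(("top",(376.9,204),.072),("top",(392.3,212.1),.072),("top",(389.4,202.5),.105),("top",(385,210.6),.105)): print(atz(a,b,z))
c=sum(P[k] for k in('fd','fl','bd','bl'))/4; print(c)
th=np.arctan2(ax[1],ax[0]); R=np.array([[np.cos(th),np.sin(th)],[-np.sin(th),np.cos(th)]])
for k in P: print(k,R@(P[k]-P['cap'])[:2])
s=ctrl.get_state(); Rt=cv2.Rodrigues(np.array(s["tool_rot"]))[0]; print(Rt)
```

```text
fd [ 0.5953 -0.2452  0.0729] 0.0005
fl [ 0.5793 -0.2745  0.0727] 0.0001
bd [ 0.6671 -0.2845  0.0717] 0.0002
bl [ 0.6507 -0.3137  0.0721] 0.0002
ml [ 0.6125 -0.299   0.0719] 0.0002
cap [ 0.6229 -0.2803  0.1066] 0.0001
ptr [ 0.4882 -0.3013  0.0436] 0.0
idx [ 0.4606 -0.2886  0.0419] 0.0003
plate [ 0.5079 -0.268   0.0869] 0.0011
0.08163106613258597 0.033455193046017975 -28.70961028259994 -28.872080101328702
[ 0.6332 -0.2617  0.072 ]
[ 0.6124 -0.299   0.072 ]
[ 0.6332 -0.286   0.105 ]
[ 0.6138 -0.2748  0.105 ]
[ 0.6231 -0.2795  0.0723]
fd [-0.0411  0.0175]
fl [-0.041  -0.0159]
bd [0.0407 0.0175]
bl [ 0.0405 -0.016 ]
ml [-0.0001 -0.0214]
cap [0. 0.]
ptr [-0.1081 -0.0832]
idx [-0.1384 -0.0853]
plate [-0.1068 -0.0445]
[[-0.9712  0.2385 -0.0003]
 [ 0.2385  0.9711 -0.0017]
 [-0.0001 -0.0017 -1.    ]]
```

Add to h.py:
```python
YAW=np.radians(-28.8); PX=np.array([np.cos(YAW),np.sin(YAW),0]); PY=np.array([-PX[1],PX[0],0]); W=np.array([.623,-.2798,0])
def go(p,yaw=None):
    s=ctrl.get_state(); R=cv2.Rodrigues(np.array(s["tool_rot"]))[0]; d=R.T@(np.array(p)-s["position"])
    a=None
    if yaw is not None: # yaw of tool y; turn about down-pointing z
        y=np.arctan2(R[1,1],R[0,1]); a=-((yaw-y+np.pi/2)%np.pi-np.pi/2)
    print(round(s["time"],2),"delta",d.round(4),"turn",a,"axz",R[:,2].round(4))
```

```bash
python3 -c "
from h import *
go((.53,.25,.222)); go(W+[0,0,.2],YAW+np.pi/2)"
```

```text
0.1 delta [-4.550e-01 -2.803e-01  1.000e-04] turn None axz [-3.0e-04 -1.7e-03 -1.0e+00]
0.1 delta [-0.6717 -0.7726  0.0229] turn 0.2618680337843291 axz [-3.0e-04 -1.7e-03 -1.0e+00]
```

Units first: shifts go in shares of 0.8 m and turns go in shares of pi rad. So -0.773 m / 0.8 = -0.9663, -0.672 m / 0.8 = -0.84, 0.262 rad / 3.1416 = 0.0834.

Call:
jog_arm:
  ticks:
    - [[-0.5688,-0.35,0,0,1],[-0.5688,-0.35,0,0,1],[-0.5688,-0.35,0,0,1],[-0.5688,-0.35,0,0,1],[-0.5688,-0.35,0,0,1],[-0.5688,-0.35,0,0,1],[-0.5688,-0.35,0,0,1],[-0.5688,-0.35,0,0,1],[-0.5688,-0.35,0,0,1],[-0.5688,-0.35,0,0,1],[-0.5688,-0.35,0,0,1],[-0.84,-0.9663,0.0288,0.0834,1],[-0.84,-0.9663,0.0288,0.0834,1],[-0.84,-0.9663,0.0288,0.0834,1],[-0.84,-0.9663,0.0288,0.0834,1],[-0.84,-0.9663,0.0288,0.0834,1],[-0.84,-0.9663,0.0288,0.0834,1],[-0.84,-0.9663,0.0288,0.0834,1],[-0.84,-0.9663,0.0288,0.0834,1],[-0.84,-0.9663,0.0288,0.0834,1]]

```text
time: 2.1
position: [0.6078, -0.1936, 0.203]
tool_rot: [-0.781, -3.043, -0.001]
ft_force: [0.0, 0.3, -0.4]
grip_width: 1.005
grip_force: 0.0
```

```bash
python3 -c "
from h import *
go(W+[0,0,.2],YAW+np.pi/2);print(ctrl.get_state()['joint_positions'])"
```

```text
2.1 delta [-0.0548 -0.0682  0.0029] turn 0.0004029231865956273 axz [-2.e-04  4.e-04 -1.e+00]
[-0.20004179  0.33713183  0.59187702  1.53057966 -0.19139838  1.33259052
  1.47961966]
```

Converted, -0.068 m / 0.8 = -0.085, 0.06 m / 0.8 = 0.075.

Call:
jog_arm:
  ticks:
    - [[-0.0688,-0.085,0.0038,0,1],[-0.0688,-0.085,0.0038,0,1],[-0.0688,-0.085,0.0038,0,1],[-0.0688,-0.085,0.05,0,1],[-0.0688,-0.085,0.075,0,1],[-0.0688,-0.085,0.075,0,1],[-0.0688,-0.085,0.075,0,1]]

```text
time: 2.8
position: [0.6234, -0.2773, 0.1434]
tool_rot: [-0.78, -3.043, -0.0]
ft_force: [0.1, 0.1, 1.0]
grip_width: 1.001
grip_force: 0.0
```

```bash
python3 -c "
from h import *
go(W+[0,0,.079],YAW+np.pi/2)
shot('top','t1.png',(330,165,430,265),5)"
```

```text
2.8 delta [-0.0009 -0.0024  0.0644] turn 0.000619928826214533 axz [-5.e-04  4.e-04 -1.e+00]
```

View pics/t1.png

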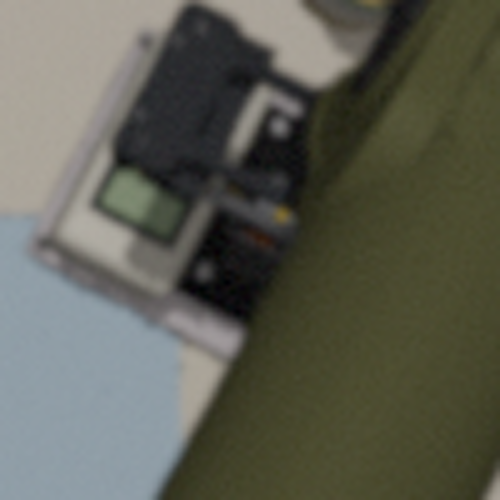

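The arm hides the standard here. Before descending I'll check how high the green- and red-capped bottles stand, to be sure the gripper body clears them.

```bash
python3 -c "
from h import *
for a,b in(((578,206),(520,388)),((530,172),(545,350)),((630,188),(573,468))):
    p,e=tri(np.array(a)/1.4,np.array(b)/1.4); print(p,e,PX@(p-W),PY@(p-W))"
```

```text
[ 0.75873317 -0.33647791  0.14928695] 0.0003673758970597572 0.14624867289441348 0.01572271837651875
[ 0.82208237 -0.26141893  0.13064305] 0.002708443362891045 0.16560206089230167 0.11201611926131969
[ 0.79094724 -0.43144942  0.12545294] 0.004959416950281452 0.22023095308835594 -0.05198220274418601
```

Converted, 0.064 m / 0.8 = 0.08, 0.05 m / 0.8 = 0.0625.

Call:
jog_arm:
  ticks:
    - [[-0.0013,-0.0025,0.0375,0,1],[-0.0013,-0.0025,0.0625,0,1],[-0.0013,-0.0025,0.08,0,1],[-0.0013,-0.0025,0.08,0,1],[-0.0013,-0.0025,0.08,0,1],[-0.0013,-0.0025,0.08,0,0.5],[-0.0013,-0.0025,0.08,0,0.5],[-0.0013,-0.0025,0.08,0,0.5],[-0.0013,-0.0025,0.08,0,0.2],[-0.0013,-0.0025,0.08,0,0.2],[-0.0013,-0.0025,0.08,0,0.2],[-0.0013,-0.0025,0.08,0,0.2]]
  force: 20

```text
time: 4.05
position: [0.6232, -0.2803, 0.0793]
tool_rot: [-0.781, -3.043, -0.0]
ft_force: [-0.1, 0.3, -0.1]
grip_width: 0.447
grip_force: 0.0
```

```bash
python3 -c "
from h import *
go(W+[0,0,.079],YAW+np.pi/2)"
```

```text
4.05 delta [0.0004 0.0003 0.0003] turn -0.00014649180020165353 axz [-0.e+00  1.e-04 -1.e+00]
```

Call:
jog_arm:
  ticks:
    - [[0,0,0,0,0.1],[0,0,0,0,0.1],[0,0,0,0,0.1],[0,0,0,0,0.1],[0,0,0,0,0.1]]

```text
time: 4.55
position: [0.6232, -0.2802, 0.0793]
tool_rot: [-0.781, -3.043, -0.0]
ft_force: [0.5, 0.7, -0.7]
grip_width: 0.287
grip_force: 19.8
```

Call:
jog_arm:
  ticks:
    - [[0,0,-0.0125,0,0.1],[0,0,-0.0313,0,0.1],[0,0,-0.05,0,0.1],[0,0,-0.0688,0,0.1],[0,0,-0.075,0,0.1],[0,0,-0.075,0,0.1],[0,0,-0.075,0,0.1]]

```text
time: 5.25
position: [0.623, -0.2801, 0.1391]
tool_rot: [-0.781, -3.042, -0.001]
ft_force: [0.9, -0.0, -1.6]
grip_width: 0.291
grip_force: 19.8
```

```bash
python3 -c "
from h import *
go(W+[0,0,.139],YAW)
shot('side','s2.png',(170,185,330,345),3.7)"
```

```text
5.25 delta [0.0002 0.0002 0.0001] turn 1.5707134216600394 axz [-4.e-04  5.e-04 -1.e+00]
```

View pics/s2.png

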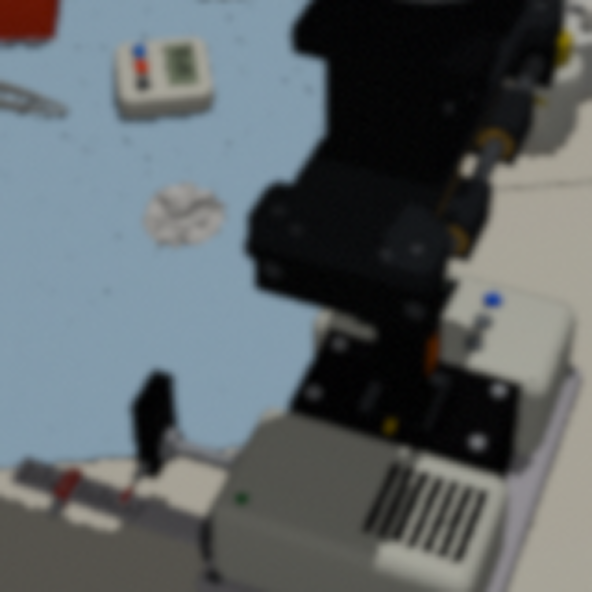

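The standard is held and lifted, with its amber side visible at about (430,350), 15 mm clear of the block. Now the quarter turn.

Converted, 1.571 rad / 3.1416 = 0.5001.

Call:
jog_arm:
  ticks:
    - [[0,0,0,0.0477,0.1],[0,0,0,0.0955,0.1],[0,0,0,0.1432,0.1],[0,0,0,0.191,0.1],[0,0,0,0.2387,0.1],[0,0,0,0.2865,0.1],[0,0,0,0.3342,0.1],[0,0,0,0.382,0.1],[0,0,0,0.4297,0.1],[0,0,0,0.4775,0.1],[0,0,0,0.5001,0.1],[0,0,0,0.5001,0.1],[0,0,0,0.5001,0.1],[0,0,0,0.5001,0.1],[0,0,0,0.5001,0.1],[0,0,0,0.5001,0.1]]

```text
time: 6.9
position: [0.6232, -0.2803, 0.1394]
tool_rot: [-2.704, -1.599, -0.001]
ft_force: [-0.4, 0.1, -1.7]
grip_width: 0.289
grip_force: 19.8
```

```bash
python3 -c "
from h import *
go(W+[0,0,.079],YAW)"
```

```text
6.9 delta [ 0.0003 -0.0005  0.0604] turn 5.6011668796429603e-05 axz [ 2.e-04  3.e-04 -1.e+00]
```

Call:
jog_arm:
  ticks:
    - [[0,0,0.0188,0,0.1],[0,0,0.025,0,0.1],[0,0,0.0313,0,0.1],[0,0,0.0375,0,0.1],[0,0,0.0438,0,0.1],[0,0,0.05,0,0.1],[0,0,0.0563,0,0.1],[0,0,0.0625,0,0.1],[0,0,0.0688,0,0.1],[0,0,0.0738,0,0.1],[0,0,0.075,0,0.1],[0,0,0.075,0,0.1]]

```text
time: 8.1
position: [0.6233, -0.2803, 0.0794]
tool_rot: [2.704, 1.599, 0.0]
ft_force: [0.2, 0.5, -1.0]
grip_width: 0.286
grip_force: 19.8
```

```bash
python3 -c "
from h import *
go(W+[0,0,.079],YAW)"
```

```text
8.1 delta [ 0.0003 -0.0005  0.0004] turn -0.000380915834884199 axz [ 2.e-04  0.e+00 -1.e+00]
```

Converted, -0.09 m / 0.8 = -0.1125, -0.07 m / 0.8 = -0.0875.

Call:
jog_arm:
  ticks:
    - [[0,0,0,0,0.4],[0,0,0,0,0.5],[0,0,0,0,0.6],[0,0,0,0,0.6],[0,0,0,0,0.6],[0,0,-0.0375,0,0.6],[0,0,-0.0875,0,0.6],[0,0,-0.1125,0,0.6],[0,0,-0.1125,0,0.6],[0,0,-0.1125,0,0.6]]

```text
time: 9.1
position: [0.6233, -0.2802, 0.1694]
tool_rot: [2.704, 1.599, 0.001]
ft_force: [0.2, -0.6, 0.4]
grip_width: 0.6
grip_force: 0.0
```

Run:
```python
from h import *
im=cv2.cvtColor(cv2.imread("pics/raw_top0.png"),6); s=cv2.cvtColor(cv2.imread("pics/raw_side0.png"),6)
for n,g,(x0,y0,x1,y1) in(("top",im,(372,248,394,264)),("side",s,(200,280,220,318))):
    m=g[y0:y1,x0:x1]<60; v,u=np.nonzero(m); print(n,"obs",u.min()+x0,u.max()+x0,v.min()+y0,v.max()+y0,u.mean()+x0,v.mean()+y0,m.sum())
    for y in(-.046,-.05,-.054):
        q=np.array([proj(n,W+PX*(-.108+a)+PY*(y+b)+[0,0,z]) for a in(-.006,.006) for b in(-.013,.013) for z in(.033,.085)])
        h=cv2.convexHull((q*16).astype(np.float32)); M=cv2.moments(h); print(y,q.min(0),q.max(0),M["m10"]/M["m00"]/16,M["m01"]/M["m00"]/16)
t=ctrl.get_state(); go(W-PX*.108-PY*.05+[0,0,.16],YAW)
shot("side","s3.png",(170,185,330,345),3.7)
```

```text
top obs 377 387 253 259 381.8888888888889 256.1666666666667 54
-0.046 [372.76301222 250.6963778 ] [388.14096584 260.15179205] 380.46010186306273 255.32977528110965
-0.05 [374.17348437 251.44060371] [389.61965694 260.93357472] 381.905150023843 256.09317484161505
-0.054 [375.58462136 252.18518014] [391.09907689 261.71574303] 383.35088805899676 256.85694569395235
side obs 206 216 286 313 210.99574468085106 298.62978723404257 235
-0.046 [205.82675172 281.14280373] [220.37593043 313.12569706] 213.22803870739162 297.0275687852786
-0.05 [204.74455611 282.73277552] [219.41564634 314.82028622] 212.20813123832437 298.6696228346412
-0.054 [203.65356534 284.33533671] [218.44804043 316.52812435] 211.18018490662774 300.32459661913737
9.1 delta [-0.0498 -0.1085  0.0093] turn -0.0002918592081209148 axz [ 6.e-04  3.e-04 -1.e+00]
```

View pics/s3.png

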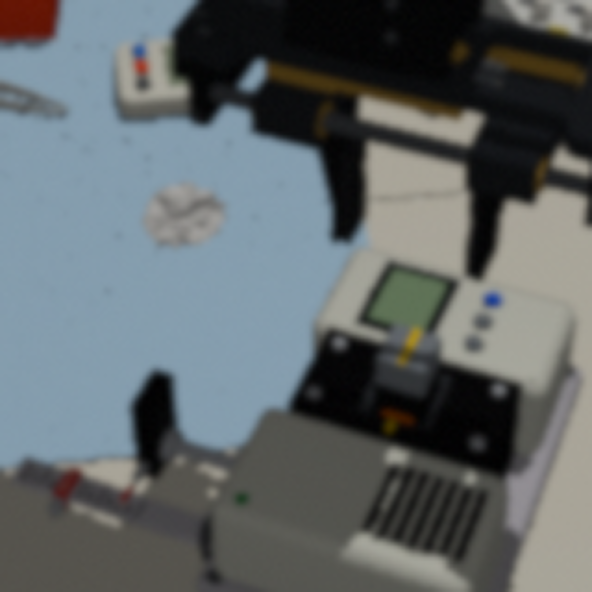

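The yellow line now lies along the light path, in line with the mark at (390,428). The cap sits at (410,345), the same height as before, so the standard is home. The plate fit gives -108 mm in x and -50 mm in y from the well. Moving to the slide.

Converted, -0.108 m / 0.8 = -0.135, 0.06 m / 0.8 = 0.075.

Call:
jog_arm:
  ticks:
    - [[-0.0625,-0.135,0,0,0.41],[-0.0625,-0.135,0,0,0.41],[-0.0625,-0.135,0,0,0.41],[-0.0625,-0.135,0.0125,0,0.41],[-0.0625,-0.135,0.0375,0,0.41],[-0.0625,-0.135,0.075,0,0.41],[-0.0625,-0.135,0.075,0,0.41],[-0.0625,-0.135,0.075,0,0.41]]

```text
time: 9.95
position: [0.5044, -0.2718, 0.1085]
tool_rot: [-2.703, -1.599, 0.003]
ft_force: [0.4, -1.0, 1.1]
grip_width: 0.409
grip_force: 0.0
```

Run:
```python
from h import *
go(W-PX*.108-PY*.05+[0,0,.06],YAW)
shot("side","s4.png",(140,215,300,335),5)
```

```text
9.95 delta [ 0.0001 -0.0001  0.0485] turn 4.802997614117288e-05 axz [-2.4e-03 -3.0e-04 -1.0e+00]
```

View pics/s4.png

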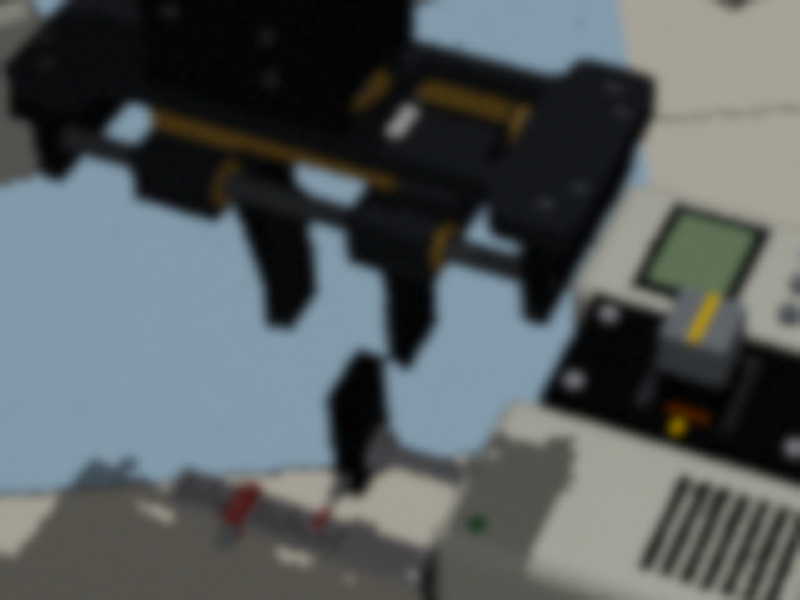

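Fingers straddle the plate (plate top at about (360,355)), with the back finger clear of the housing. Descending and gripping.

Converted, 0.048 m / 0.8 = 0.06, 0.04 m / 0.8 = 0.05.

Call:
jog_arm:
  ticks:
    - [[0,0,0.0188,0,0.41],[0,0,0.0375,0,0.41],[0,0,0.05,0,0.41],[0,0,0.06,0,0.41],[0,0,0.06,0,0.41],[0,0,0.06,0,0.41]]
  force: 30

```text
time: 10.6
position: [0.5045, -0.2722, 0.0613]
tool_rot: [2.705, 1.598, -0.0]
ft_force: [0.1, -0.4, 0.0]
grip_width: 0.407
grip_force: 0.0
```

Call:
jog_arm:
  ticks:
    - [[0,0,0,0,0.25],[0,0,0,0,0.15],[0,0,0,0,0.05],[0,0,0,0,0.05],[0,0,0,0,0.05],[0,0,0,0,0.05],[0,0,0,0,0.05],[0,0,0,0,0.05]]

```text
time: 11.4
position: [0.5042, -0.2717, 0.0615]
tool_rot: [-2.703, -1.598, 0.0]
ft_force: [-3.8, 2.0, 5.6]
grip_width: 0.135
grip_force: 30.0
```

```bash
python3 -c "
from h import *
go(W-PX*.108-PY*.05+[0,0,.06],YAW)"
```

```text
11.4 delta [0.0002 0.     0.0015] turn -0.00046238417705946055 axz [-7.0e-04  1.1e-03 -1.0e+00]
```

Converted, -0.03 m / 0.8 = -0.0375, -0.025 m / 0.8 = -0.0313.

Call:
jog_arm:
  ticks:
    - [[0,-0.0063,0,0,0.05],[0,-0.0125,0,0,0.05],[0,-0.0188,0,0,0.05],[0,-0.025,0,0,0.05],[0,-0.0313,0,0,0.05],[0,-0.0375,0,0,0.05],[0,-0.0375,0,0,0.05],[0,-0.0375,0,0,0.05],[0,-0.0375,0,0,0.05]]

```text
time: 12.3
position: [0.4799, -0.2583, 0.0616]
tool_rot: [2.7, 1.597, 0.004]
ft_force: [7.0, -3.6, -4.7]
grip_width: 0.135
grip_force: 30.0
```

Run:
```python
from h import *
s=ctrl.get_state();p=np.array(s["position"]); print(PX@(p-[.5042,-.2717,.0]),s["ft_force"])
shot("side","s5.png",(150,270,270,360),6.6)
```

```text
-0.02768615417463878 [ 7.03377207 -3.59556626 -4.68403323]
```

View pics/s5.png

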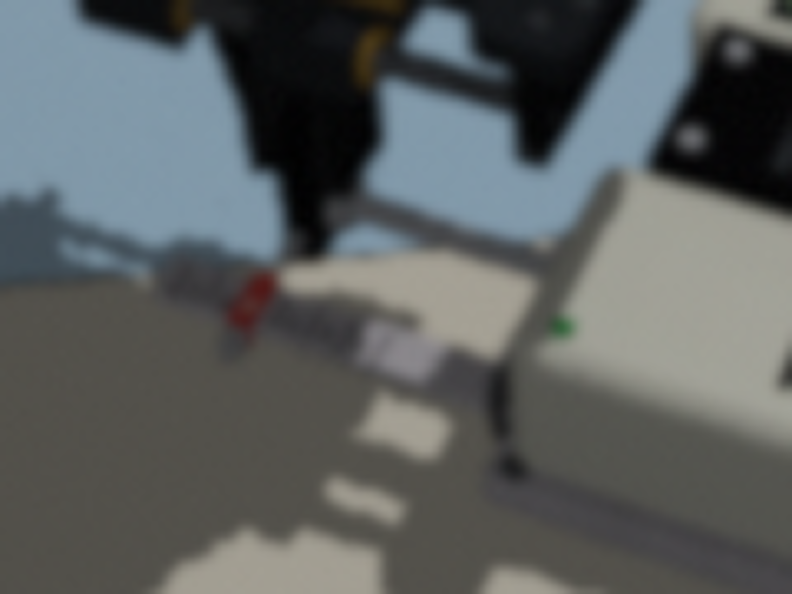

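The red index is at (252,300) in the crop, with the pointer shaded near it. The measured travel is 27.7 mm, so the arm gave about 2 mm under the spring. I'll sharpen the target from the red centroids in the first images.

Run:
```python
from h import *
def red(n,f,box):
    x0,y0,x1,y1=box; im=cv2.imread(f).astype(float)[y0:y1,x0:x1]; r=im[:,:,2]-np.maximum(im[:,:,1],im[:,:,0]); r=np.clip(r-15,0,None)
    v,u=np.mgrid[y0:y1,x0:x1]; return (u*r).sum()/r.sum(),(v*r).sum()/r.sum(),r.sum()
a=red("top","pics/raw_top0.png",(388,257,398,267)); b=red("top","pics/raw_top0.png",(380,268,397,282))
c=red("side","pics/raw_side0.png",(199,313,209,324)); d=red("side","pics/raw_side0.png",(180,308,196,324))
d1=red("side","pics/raw_s5.png",(180,305,198,326))
print(a,b,c,d,"s5 idx",d1)
for z in(.040,.042,.044):
    P=[atz("top",a,z),atz("top",b,z),atz("side",c,z),atz("side",d,z)]; print(z,[(round(PX@(p-W),4),round(PY@(p-W),4)) for p in P])
p,e=tri(a[:2],c[:2]);q,f=tri(b[:2],d[:2]);print(p,e,q,f,PX@(q-p))
```

```text
(np.float64(392.0833333333333), np.float64(261.9166666666667), np.float64(120.0)) (np.float64(387.0756693830035), np.float64(272.9604190919674), np.float64(859.0)) (np.float64(203.6542372881356), np.float64(318.1627118644068), np.float64(295.0)) (np.float64(187.76165191740412), np.float64(315.0412979351033), np.float64(1695.0)) s5 idx (np.float64(187.9487776484284), np.float64(314.9674039580908), np.float64(859.0))
0.04 [(np.float64(-0.1074), np.float64(-0.0827)), (np.float64(-0.1379), np.float64(-0.084)), (np.float64(-0.111), np.float64(-0.0801)), (np.float64(-0.1399), np.float64(-0.0843))]
0.042 [(np.float64(-0.1075), np.float64(-0.0823)), (np.float64(-0.138), np.float64(-0.0837)), (np.float64(-0.1101), np.float64(-0.0815)), (np.float64(-0.139), np.float64(-0.0856))]
0.044 [(np.float64(-0.1077), np.float64(-0.0819)), (np.float64(-0.1381), np.float64(-0.0833)), (np.float64(-0.1093), np.float64(-0.0828)), (np.float64(-0.138), np.float64(-0.0869))]
[ 0.48826814 -0.29973666  0.04406502] 0.001816364126082811 [ 0.46078689 -0.28690694  0.0408372 ] 0.001850257051955472 -0.030262768026685212
```

Two independent readings put the pull at about 30 mm, so roughly 2.5 mm remain.

Converted, -0.0025 m / 0.8 = -0.0031.

Call:
jog_arm:
  ticks:
    - [[0,-0.0031,0,0,0.05],[0,-0.0031,0,0,0.05],[0,-0.0031,0,0,0.05],[0,-0.0031,0,0,0.05],[0,-0.0031,0,0,0.05]]

```text
time: 12.85
position: [0.4779, -0.2572, 0.0616]
tool_rot: [2.7, 1.597, 0.004]
ft_force: [6.0, -3.4, -5.1]
grip_width: 0.135
grip_force: 30.0
```

Run:
```python
from h import *
s=ctrl.get_state();p=np.array(s["position"]); print(PX@(p-[.5042,-.2717,.0]),s["ft_force"])
O=[]
for n,f,(x0,y0,x1,y1) in(("top","t6.png",(360,235,410,285)),("side","s6.png",(170,290,220,340))):
    shot(n,f); im=cv2.imread("pics/raw_"+f)[y0:y1,x0:x1]
    im=cv2.resize(cv2.convertScaleAbs(im,alpha=1.8),None,fx=8,fy=8,interpolation=cv2.INTER_CUBIC)
    O.append(im)
cv2.imwrite("pics/both6.png",np.hstack(O))
```

```text
-0.03005939977881805 [ 6.0475924  -3.35187369 -5.14687492]
```

View pics/both6.png

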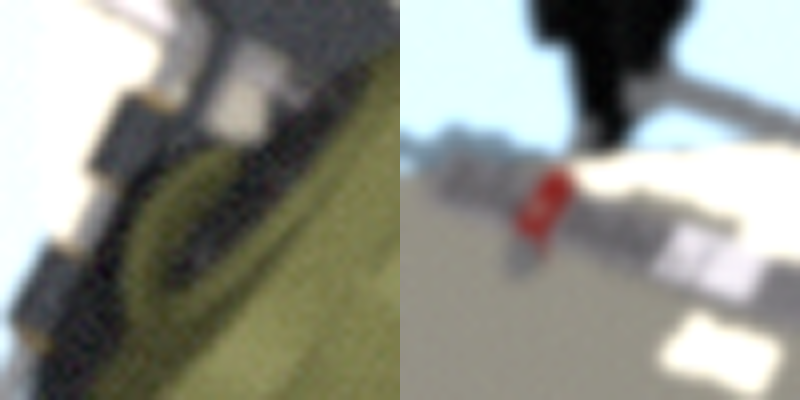

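The pointer's separate red mark has vanished into the index at (545,205) in the right half of the picture. The rod and plate junction shifted about 17 px, which matches 30 mm. The index hasn't moved. Holding briefly, then handing in.

Call:
jog_arm:
  ticks:
    - [[0,0,0,0,0.05],[0,0,0,0,0.05],[0,0,0,0,0.05],[0,0,0,0,0.05],[0,0,0,0,0.05]]

```text
time: 13.45
position: [0.4779, -0.2572, 0.0616]
tool_rot: [2.7, 1.597, 0.004]
ft_force: [5.8, -3.2, -4.5]
grip_width: 0.132
grip_force: 30.0
```

Run:
```python
from h import *
def red(f):
    im=cv2.imread(f).astype(float)[303:326,178:215]; r=np.clip(im[:,:,2]-im[:,:,:2].max(2)-10,0,None); return r.sum(0).astype(int)
for f in("side0","s5","s6"): print(f,red(f"pics/raw_{f}.png"))
p=np.array(ctrl.get_state()["position"]); print(PX@(p-[.5042,-.2717,0]))
a=W-PX*.108-PY*.083+[0,0,.042]
for d in(0,.0277,.030,.0305): print(d,proj("side",a-PX*d))
for d in(0,.030): print("rod",proj("side",W-PX*(.102+d)-PY*.05+[0,0,.05]))
```

```text
side0 [  0   0   0   0   0   1  62 175 279 372 394 331 232 118  28   0   0   0
   0   0   0   0   0   0  46 130 139  72  12   0   0   0   0   0   0   0
   0]
s5 [  0   0   0   0   0   0  24  89 150 200 224 209 158  73   8   0   0   0
   0   0   0   0   0   0   0   0   0   0   0   0   0   0   0   0   0   0
   0]
s6 [  0   0   0   0   0   0  24  84 146 216 249 219 148  60   5   0   0   0
   0   0   0   0   0   0   0   0   0   0   0   0   0   0   0   0   0   0
   0]
-0.030058244189655275
0 [204.34651493 319.21023101]
0.0277 [190.15349466 314.47893876]
0.03 [188.98752214 314.0902578 ]
0.0305 [188.73430093 314.00584564]
rod [215.68552367 303.18916833]
rod [200.56757806 298.3548244 ]
```

```bash
python3 -c "
from h import *
print(ctrl.close_job())"
```

```text
the job is handed in; nothing more can be done
None
```

I turned the standard a quarter turn and seated it fully home, then pulled the slide 30 mm to the red index and handed the job in still gripping it; no verdict came back, and the pull rests on arm travel and blurred images, accurate to about 1 mm.

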